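Seat the key tag and line the stamp up over it

TASK

Press the wooden key tag fully home in its jig. Then take the pale wood stamp by its handle, carry it over the supply caddy (not round its ends) without disturbing the things in it or the dark stamp, and bring it upright, foot down, over the tag so that its round foot hovers within the black ring, about a centimetre above the tag. The stamp must never touch the tag or jig; finish while still holding it there, still, without letting go.

Things in the scene. Friction and masses are not known exactly. Their poses are not given: they have to be found in the camera images.
- tag_mark (a point): Centre of the black ring (42 mm across) on the top face of the light-wood square key tag (50x50 mm, 14 mm thick). The tag sits in the pocket of the jig and slides straight down under a firm push (friction about 5 N); it stays where it is left. The point moves down with the tag: its top stands 36 mm above the work surface at joint value 0 and 28 mm when fully home. Axes as the jig: x along its 100 mm side.
- tag (a joint): How far the tag has been pressed into the jig, m: 0 to 0.008, 0.008 = fully home (top 2 mm above the jig's frame). Starts between 0 and 0.002.
- jig: Fixed wooden stamping jig, 100x90 mm, with a dark raised frame whose top is 26 mm above the work surface, round a square pocket with the tag at its centre. Origin at the centre of its underside, z up.
- stamp_mid (a point): Centre (36 mm above its foot) of the pale wood-handled leather stamp, 28x28x72 mm, 60 g, standing upright. Its round foot is 28 mm across and 24 mm high; the handle above it (24 to 72 mm above the foot) is 23 to 26 mm across at its widest. z points up along the stamp from foot to handle.
- stamp_foot (a point): Centre of the underside of that stamp's foot; z up along the stamp.
- stamp_a: The same pale stamp as a whole; origin at the centre of its underside, z up along the handle.
- dark_mid (a point): Centre of a dark brown stamp, 22x22x63 mm, standing on the same side of the caddy as the pale one, at least 90 mm from it; leave it alone.
- caddy_mid (a point): Centre of the underside of the fixed dark-wood supply caddy, a low open tray 240 mm long (its x) and 66 mm wide (its y), rim 16 mm high, lying between the stamps and the jig, with loose things standing in it on its floor 4 mm up: a glue bottle in the middle (top 112 mm above the work surface) and a spool at each end.
- bottle_mid (a point): Centre of the glue bottle in the caddy, 41 mm across, 108 mm high (54 mm above its foot).
- spinner_top (a point): Top of a fixed cord-display spinner, a post 264 mm high with arms and hanging cords reaching about 70 mm round it, on the right of the work surface: go round it on the robot's side or high over it on the way in. A closed wooden box 56 mm high stands in front of it.
- rust_mid (a point): Centre of the rust-red spool in the caddy, about 52 mm across, 36 mm high.
- navy_mid (a point): Centre of the navy spool in the caddy, about 49 mm across, 32 mm high.

How it is judged:
By the outcome, as a careful person would: the job done as asked, in the order asked, and still so for the second after the job is handed in, while the arm keeps its last pose, push and grip.
It also fails if it takes over 54 s, if anything falls off the work surface, if the arm or the gripper's body presses on something with over 40 N, if the wrist force passes 120 N, or if a joint passes its speed limit or range.

ROBOT

A 6-joint arm with a two-finger parallel gripper is mounted at the origin on a cart in front of the work surface, level with it; the furniture and walls round the work are solid. World frame = base frame: x ahead of the robot, y to its left, z up, the work surface at z = 0. Lengths are in mm, angles in rad, forces in N, time in s.
With the tool pointing down it reaches from about 250 to 775 mm from the base axis. Payload 8.9 kg.
Tool frame: the origin (TCP) lies midway between the tips of the shut fingers; the grasp point (between the pads) lies 19 mm behind it (env.pinch_z is the distance from the TCP to the grasp point, in mm); z points along the fingers, y is the line along which they close (so a half turn about z gives the same grasp; the last joint's range is limited). The gripper opens to 85 mm and grips with 20 to 120 N. Pads are 22 mm wide; open, the fingers measure 114 mm over their backs; the gripper's body (76 mm by 85 mm) begins 54 mm behind the grasp point. The pads swing forward as they close: fully open they stand 13 mm farther back than shut.
Start: joints at [1.026, 0.291, -0.153, 1.127, 0, 1.431], TCP at [207.24, 482.364, 231.305] pointing down, gripper open.
Joint ranges: [-2.52, 2.52], [-0.91, 1.74], [-1.3, 1.37], [-1.96, 2.02], [-1.52, 1.47], [-3.14, 3.14]. Speed limits (rad/s): [2.22, 2.22, 2.79, 3.14, 3.14, 3.14].

INTERFACE

Orientations are given as a rotation vector (axis times angle).
In Python, from bench import env gives the robot as it stands.
- The arm moves only by the tool apply_moves, never from a script. Its argument "moves" is a list of rows, each an object with "xyz": the shift along the tool's x, y, z in mm, a list of three; "angular": the turn, a rotation vector about the tool's x, y, z in rad, a list of three; "fingers": the finger opening in mm, from 0 to 85.4. In form: [{"xyz": [dx, dy, dz], "angular": [wx, wy, wz], "fingers": fingers}, ...]. A call has 1 to 8 rows; each row is the pose to reach, as a shift and turn from the pose commanded when the call began, along the tool's axes at that moment; what a row does not reach only later rows make up. A row lasts 1/10 s, in which the tool goes at most 50 mm and 8.59 degrees, less where a joint would pass 70% of its speed; a pose out of reach is approached as far as the arm can. A call with a gripper value outside its range is refused whole. The fingers move at their own pace and stop on an object; "newtons" is the grip in N (left out, the last holds). Time passes only in rows, so rows that repeat a pose let the fingers close. It gives the time, the measured TCP pose, the force, the opening and the grip force at its end, in the units of the state.
- env.get_obs(): the state, without advancing time (a new reading comes with each control period).
- env.snapshot(name): name is "scene" or "side" or "wrist"; returns (picture, depth): 400x640x3 uint8, blue, green, red; 400x640 float32, mm along the optical axis (not along the pixel's ray), 0 where there is no reading.
- env.calibration(name): a dict with "mtx" (3x3 intrinsics, pixels), "extrinsics" (4x4, takes a point from world to camera coordinates). Camera axes: x right, y down, z forward; pixel columns grow to the right and rows downward; lengths in mm; the calibration is good to about 2 mm. A picture is of the moment at which its call begins: read the wrist's pose just before it. calibration takes no time and is no camera call; for the wrist camera it gives the pose at the moment of the call.
- env.close_job(): hands the job in; it is judged then, once.
The state is a dict: "clock": time; "q": joint angles; "qd": joint speeds; "joint_efforts": joint torques, N m; "tcp_pos": TCP position; "tcp_rot": TCP orientation; "wrist_force": force on the tool from outside, world axes, zero at the start; "torque": the same for the moment, N m; "width": opening from 0.0 (shut) to 1.0 (fully open); "grasp_force": force on a finger pad.
Only numpy, scipy, OpenCV 4.12 (cv2) and the standard library are available. Lean on these libraries where they do the work, as an engineer would, in place of code of your own. Each camera call takes 0.05 s, during which the arm holds its last target. There are 200 camera calls.

## Working session

There is one attempt and no reset: what is moved stays moved. The work goes in short steps, Python scripts to look and compute and a tool call to move; the robot and the scene stay as the last step left them, time stands still between calls to the robot, and variables do not carry over. Pictures are saved under pics/ and viewed, at most 10 in all, crops included, and the job is handed in when it is done.

Besides the shell and the picture viewer there is one more tool, called after ">>>" by a JSON object that holds its "op" and its "data". apply_moves: Moves the arm, as the interface text tells. Its arguments: {"type":"object","properties":{"moves":{"type":"array"},"newtons":{"type":"number"}},"required":["moves"]}

```bash
mkdir -p pics; ls; python3 - <<'E'
from bench import env
import cv2,numpy as np
o=env.get_obs();print(o)
print(env.pinch_z)
for n in("scene","side"):
    p,d=env.snapshot(n);cv2.imwrite(f"pics/{n}0.png",p);np.save(f"pics/{n}0.npy",d)
    c=env.calibration(n);print(n,np.round(c["mtx"],1).tolist(),np.round(c["extrinsics"],3).tolist())
E
```

```text
pics
{'clock': 0.0, 'q': array([ 1.02570647e+00,  2.91274949e-01, -1.54101597e-01,  1.12671303e+00,
       -2.20690171e-05,  1.43147752e+00]), 'qd': array([ 0.00056919,  0.00015238, -0.00034651, -0.00049855, -0.00164762,
       -0.00017926]), 'joint_efforts': array([-5.09113197e-04, -5.37145901e+01,  3.31371439e+01,  1.59980217e-02,
       -4.86561157e-05, -3.79096196e-05]), 'tcp_pos': array([207.01795011, 481.99103274, 230.7443095 ]), 'tcp_rot': array([-6.32936537e-01, -3.07675090e+00,  1.92502745e-03]), 'wrist_force': array([0.99986641, 0.00582519, 0.38018946]), 'torque': array([-0.00578022, -0.02297774, -0.02385145]), 'grasp_force': 0.0, 'width': 0.9999914605374709}
18.700000000000003
scene [[440.8, 0.0, 317.1], [0.0, 440.8, 198.8], [0.0, 0.0, 1.0]] [[0.533, -0.846, -0.011, -261.38], [-0.626, -0.386, -0.678, 419.126], [0.569, 0.368, -0.735, 1186.905], [0.0, 0.0, 0.0, 1.0]]
side [[429.7, 0.0, 314.5], [0.0, 429.7, 202.4], [0.0, 0.0, 1.0]] [[-0.692, 0.722, -0.024, 331.033], [0.287, 0.244, -0.926, 34.369], [-0.663, -0.648, -0.376, 1488.173], [0.0, 0.0, 0.0, 1.0]]
```

View pics/scene0.png

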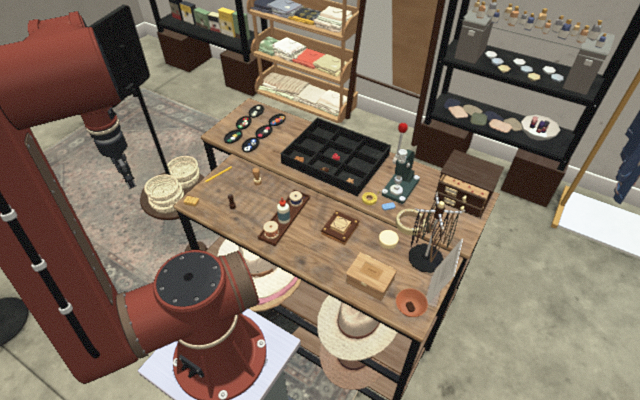

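View pics/side0.png

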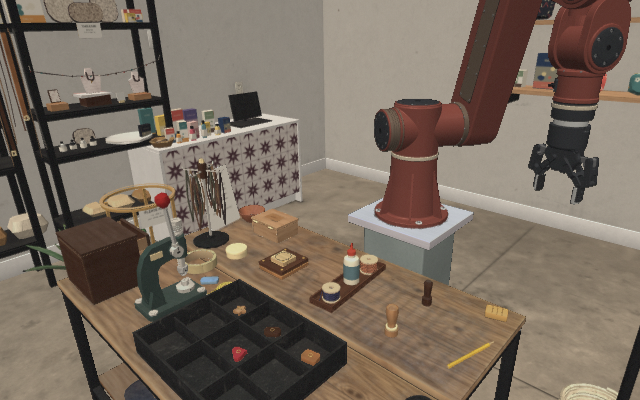

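Scene view: pale stamp at about (257,176), dark stamp (231,202), bottle (284,210), jig and tag (340,225). Side view: pale stamp (392,320), dark stamp (428,292), bottle (351,263), tag (285,259).

```bash
cat > h.py <<'E'
from bench import env
import cv2,numpy as np
from scipy.spatial.transform import Rotation as R
def ray(c,uv):
    E=c["extrinsics"];d=E[:3,:3].T@np.linalg.solve(c["mtx"],[uv[0],uv[1],1.]);return -E[:3,:3].T@E[:3,3],d
def plane(c,uv,z):
    o,d=ray(c,uv);return o+d*(z-o[2])/d[2]
def tri(c1,u1,c2,u2):
    P=[c["mtx"]@c["extrinsics"][:3] for c in(c1,c2)]
    X=cv2.triangulatePoints(P[0],P[1],np.array(u1,float).reshape(2,1),np.array(u2,float).reshape(2,1));return (X[:3]/X[3]).ravel()
def snap(n,f):
    c=env.calibration(n);p,d=env.snapshot(n);cv2.imwrite(f"pics/{f}.png",p);np.savez(f"pics/{f}.npz",d=d,m=c["mtx"],e=c["extrinsics"]);return c,p,d
def load(f):
    z=np.load(f"pics/{f}.npz");return dict(mtx=z["m"],extrinsics=z["e"]),cv2.imread(f"pics/{f}.png"),z["d"]
E
python3 - <<'E'
from h import *
a,b=env.calibration("scene"),env.calibration("side")
for n,u,v in [("tag",(340,225),(285,259)),("pale",(257,176),(392,319)),("dark",(231,202),(428,292)),("bottle",(284,210),(351,266)),("rust",(270,230),(369,265)),("navy",(296,199),(331,292)),("box",(371,273),(275,225))]:
    print(n,tri(a,u,b,v).round())
p=cv2.imread("pics/scene0.png");cv2.imwrite("pics/c1.png",cv2.resize(p[150:290,180:420],None,fx=3.3,fy=3.3,interpolation=2))
o=env.get_obs();print(R.from_rotvec(o["tcp_rot"]).as_matrix().round(3))
c=env.calibration("wrist");T=R.from_rotvec(o["tcp_rot"]).as_matrix();E=c["extrinsics"];print("cam in tool",T.T@(-E[:3,:3].T@E[:3,3]-o["tcp_pos"]),(E[:3,:3]@T).round(2))
E
```

```text
tag [538. -56.  25.]
pale [572. 312.  35.]
dark [427. 313.  29.]
bottle [480. 126.  48.]
rust [405. 129.  19.]
navy [565. 136.  19.]
box [ 421. -230.   31.]
[[-0.919  0.395 -0.001]
 [ 0.395  0.919 -0.001]
 [ 0.    -0.001 -1.   ]]
cam in tool [ 7.63736139e+01  1.20870989e-01 -1.43814902e+02] [[-0.    1.    0.  ]
 [-0.95 -0.   -0.3 ]
 [-0.3  -0.    0.95]]
```

View pics/c1.png

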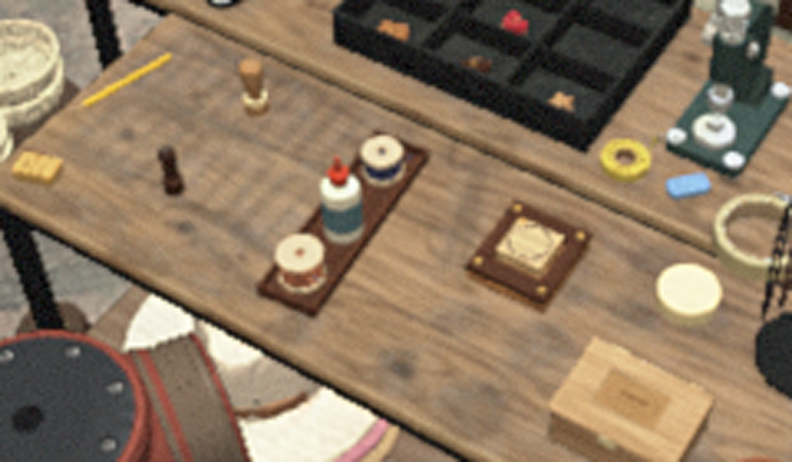

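Crop: ring tag is in its jig at about (530,243), with the caddy running between jig and stamps. I'll move above the jig, closing the fingers on the way.

>>> {"op": "apply_moves", "data": {"moves": [{"xyz": [-30,-21,0],"angular": [0,0,0],"fingers": 0},{"xyz": [-70,-49,0],"angular": [0,0,0],"fingers": 0},{"xyz": [-110,-77,0],"angular": [0,0,0],"fingers": 0},{"xyz": [-150,-106,0],"angular": [0,0,0],"fingers": 0},{"xyz": [-190,-134,0],"angular": [0,0,0],"fingers": 0},{"xyz": [-230,-162,0],"angular": [0,0,0],"fingers": 0},{"xyz": [-270,-190,0],"angular": [0,0,0],"fingers": 0},{"xyz": [-310,-218,0],"angular": [0,0,0],"fingers": 0}]}}

```text
clock: 0.9
tcp_pos: [406.5, 157.8, 231.3]
tcp_rot: [0.633, 3.077, 0.0]
wrist_force: [1.4, 0.8, -0.3]
width: -0.001
grasp_force: 0.0
```

>>> {"op": "apply_moves", "data": {"moves": [{"xyz": [-40,-28,0],"angular": [0,0,0],"fingers": 0},{"xyz": [-80,-56,0],"angular": [0,0,0],"fingers": 0},{"xyz": [-120,-84,0],"angular": [0,0,0],"fingers": 0},{"xyz": [-155,-110,0],"angular": [0,0,0],"fingers": 0},{"xyz": [-185,-130,0],"angular": [0,0,0],"fingers": 0},{"xyz": [-200,-141,0],"angular": [0,0,0],"fingers": 0},{"xyz": [-207,-146,0],"angular": [0,0,0],"fingers": 0},{"xyz": [-207,-146,0],"angular": [0,0,0],"fingers": 0}]}}

```text
clock: 1.7
tcp_pos: [538.4, -56.1, 231.0]
tcp_rot: [-0.634, -3.076, -0.0]
wrist_force: [-0.9, 0.9, 0.3]
width: 0.004
grasp_force: 0.0
```

```bash
python3 - <<'E'
from h import *
o=env.get_obs();print(o["clock"],o["tcp_pos"],o["tcp_rot"],o["q"],o["wrist_force"],o["qd"].max())
c,p,d=snap("wrist","w1")
E
```

```text
1.7 [538.37050309 -56.1095105  230.9599681 ] [-6.33649593e-01 -3.07608057e+00 -3.55538203e-04] [-2.39052323e-01  3.22624930e-01 -1.09277306e-01  1.13982816e+00
  1.93006509e-04  1.67249393e-01] [-0.90128378  0.91437062  0.3445306 ] 0.027123778108042985
```

View pics/w1.png

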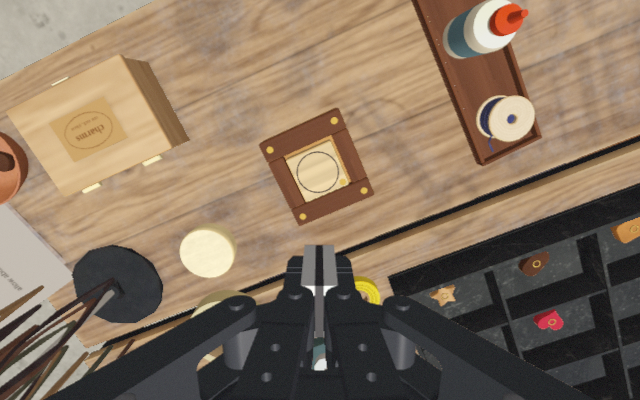

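Wrist view: ring centre at about (318,172), the jig around it at (316,167), fingertips at (319,250), caddy upper right.

```bash
cat >> h.py <<'E'
def ring(p,uv,r=45):
    u,v=uv;g=cv2.cvtColor(p,cv2.COLOR_BGR2GRAY)
    t=(g>135).astype(np.uint8)
    t=cv2.morphologyEx(t,cv2.MORPH_CLOSE,np.ones((7,7)))
    n,l,s,ce=cv2.connectedComponentsWithStats(t)
    k=l[v,u];m=cv2.erode((l==k).astype(np.uint8),np.ones((3,3)))
    q=(m>0)&(g<125)
    ys,xs=np.nonzero(q);w=np.hypot(xs-u,ys-v);ok=w<r
    e=cv2.fitEllipse(np.c_[xs,ys][ok].astype(np.float32))
    return s[k],ce[k],e,ok.sum(),cv2.minAreaRect(np.c_[np.nonzero(l==k)[::-1]].astype(np.float32))
E
python3 - <<'E'
from h import *
c,p,d=load("w1")
s,ce,e,n,ra=ring(p,(318,172));print(s,ce,e,n,ra)
for z in(28,36):print(plane(c,e[0],z))
u,v=map(int,e[0]);o,dd=ray(c,e[0]);D=np.median(d[v-4:v+5,u-4:u+5]);print(o+dd*D)
# tag yaw
b=cv2.boxPoints(ra);W=[plane(c,x,35)[:2] for x in b];print(np.round(W,1),np.mean(W,0))
E
```

```text
[ 284  135   67   67 2640] [317.60113636 168.65984848] ((315.1873779296875, 168.05418395996094), (46.186279296875, 47.83454513549805), 119.3869857788086) 69 ((317.4742431640625, 169.06704711914062), (52.29032897949219, 51.782657623291016), 66.03751373291016)
[536.70392119 -59.50243841  28.        ]
[535.12793433 -58.72710597  36.        ]
[535.06810024 -58.69766961  36.30372891]
[[510.8 -83.5]
 [510.3 -31.3]
 [564.3 -30.1]
 [565.9 -84.5]] [537.81334303 -57.34478605]
```

>>> {"op": "apply_moves", "data": {"moves": [{"xyz": [0,-1,25],"angular": [0,0,0],"fingers": 0},{"xyz": [1,-2,60],"angular": [0,0,0],"fingers": 0},{"xyz": [1,-3,85],"angular": [0,0,0],"fingers": 0},{"xyz": [1,-3,100],"angular": [0,0,0],"fingers": 0},{"xyz": [1,-3,100],"angular": [0,0,0],"fingers": 0},{"xyz": [1,-3,100],"angular": [0,0,0],"fingers": 0}]}}

```text
clock: 2.35
tcp_pos: [536.2, -57.4, 132.0]
tcp_rot: [-0.631, -3.078, -0.0]
wrist_force: [0.2, -0.0, 0.4]
width: 0.001
grasp_force: 0.0
```

```bash
python3 - <<'E'
from h import *
o=env.get_obs();print(o["tcp_pos"],o["wrist_force"])
c,p,d=snap("wrist","w2")
E=c["extrinsics"];X=E[:3,:3]@[537,-58,36]+E[:3,3];uv=(c["mtx"]@X/X[2])[:2];print(uv)
cv2.imwrite("pics/w2c.png",cv2.resize(p[100:320,200:440],None,fx=2.5,fy=2.5))
E
```

```text
[536.20707173 -57.40243806 131.97060681] [ 0.16029679 -0.03382338  0.39498695]
[318.44884558 200.34988505]
```

View pics/w2c.png

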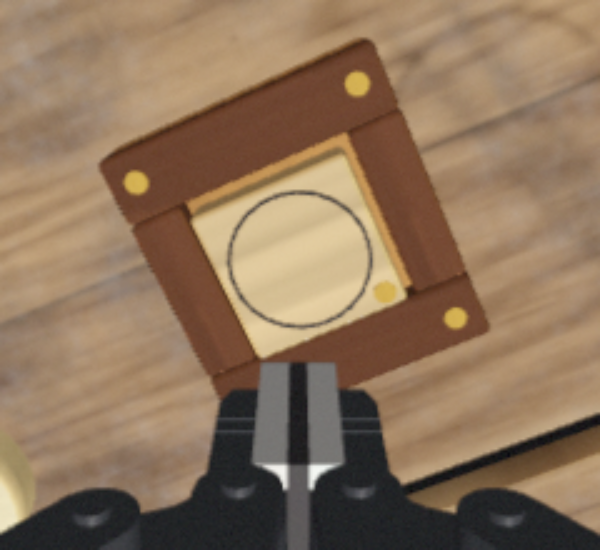

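The crop shows the ring clear: centre at crop (300,258), full image (319.8,203.2), with the tag square to the frame.

```bash
python3 - <<'E'
from h import *
c,p,d=load("w2")
g=cv2.cvtColor(p,cv2.COLOR_BGR2GRAY)
m=cv2.morphologyEx(g,cv2.MORPH_BLACKHAT,np.ones((7,7)))
yy,xx=np.mgrid[:400,:640];r=np.hypot(xx-319.8,(yy-203.2)*1.05);k=(m>25)&(r>23)&(r<33)
e=cv2.fitEllipse(np.c_[xx[k],yy[k]].astype(np.float32));print(k.sum(),e)
c1,p1,d1=load("w1")
g=cv2.cvtColor(p1,cv2.COLOR_BGR2GRAY);m=cv2.morphologyEx(g,cv2.MORPH_BLACKHAT,np.ones((7,7)))
r=np.hypot(xx-318,yy-172);k=(m>20)&(r>17)&(r<26)
e1=cv2.fitEllipse(np.c_[xx[k],yy[k]].astype(np.float32));print(k.sum(),e1)
print("tri",tri(c1,e1[0],c,e[0]))
for z in(28,35):print(plane(c,e[0],z),plane(c1,e1[0],z))
o,dd=ray(c,e[0]);print("depth",o+dd*np.median(d[198:208,315:325]))
E
```

```text
388 ((319.4126281738281, 203.30819702148438), (53.7799072265625, 56.6849365234375), 90.27313232421875)
298 ((317.18914794921875, 171.5913848876953), (41.23097229003906, 43.95953369140625), 111.65959167480469)
tri [539.2111508  -58.21536842  36.61876923]
[541.86290937 -59.28591555  28.        ] [541.00146267 -59.08239443  28.        ]
[539.72077851 -58.38216591  35.        ] [539.53574263 -58.41245573  35.        ]
depth [539.27930603 -58.19591184  36.44263238]
```

>>> {"op": "apply_moves", "data": {"moves": [{"xyz": [-3,0,25],"angular": [0,0,0],"fingers": 0},{"xyz": [-3,0,55],"angular": [0,0,0],"fingers": 0},{"xyz": [-3,0,78],"angular": [0,0,0],"fingers": 0},{"xyz": [-3,0,86],"angular": [0,0,0],"fingers": 0},{"xyz": [-3,0,90],"angular": [0,0,0],"fingers": 0},{"xyz": [-3,0,94],"angular": [0,0,0],"fingers": 0},{"xyz": [-3,0,96],"angular": [0,0,0],"fingers": 0},{"xyz": [-3,0,97],"angular": [0,0,0],"fingers": 0}]}}

```text
clock: 3.2
tcp_pos: [539.9, -59.8, 35.1]
tcp_rot: [0.633, 3.076, -0.0]
wrist_force: [-1.2, 0.3, 5.2]
width: 0.001
grasp_force: 2.4
```

>>> {"op": "apply_moves", "data": {"moves": [{"xyz": [0,0,1],"angular": [0,0,0],"fingers": 0},{"xyz": [0,0,2],"angular": [0,0,0],"fingers": 0},{"xyz": [0,0,3],"angular": [0,0,0],"fingers": 0}]}}

```text
clock: 3.5
tcp_pos: [539.8, -59.8, 31.7]
tcp_rot: [0.633, 3.076, 0.0]
wrist_force: [0.9, 0.7, 4.9]
width: 0.0
grasp_force: 2.4
```

Sliding at about 5 N; pressing on to the stop.

>>> {"op": "apply_moves", "data": {"moves": [{"xyz": [0,0,1],"angular": [0,0,0],"fingers": 0},{"xyz": [0,0,2],"angular": [0,0,0],"fingers": 0},{"xyz": [0,0,3],"angular": [0,0,0],"fingers": 0},{"xyz": [0,0,3.5],"angular": [0,0,0],"fingers": 0}]}}

```text
clock: 3.9
tcp_pos: [539.8, -59.8, 28.0]
tcp_rot: [0.633, 3.076, 0.0]
wrist_force: [1.1, 1.2, 12.4]
width: 0.006
grasp_force: 6.2
```

>>> {"op": "apply_moves", "data": {"moves": [{"xyz": [0,0,0.5],"angular": [0,0,0],"fingers": 0},{"xyz": [0,0,1],"angular": [0,0,0],"fingers": 0}]}}

```text
clock: 4.1
tcp_pos: [539.9, -59.8, 27.9]
tcp_rot: [0.633, 3.076, -0.0]
wrist_force: [-3.6, 0.8, 24.2]
width: 0.002
grasp_force: 12.0
```

The tag is at its stop: 27.9 mm with 24 N. Lifting off to check.

>>> {"op": "apply_moves", "data": {"moves": [{"xyz": [0,0,-10],"angular": [0,0,0],"fingers": 0},{"xyz": [0,0,-40],"angular": [0,0,0],"fingers": 0},{"xyz": [0,0,-75],"angular": [0,0,0],"fingers": 0},{"xyz": [0,0,-100],"angular": [0,0,0],"fingers": 0},{"xyz": [0,0,-105],"angular": [0,0,0],"fingers": 0},{"xyz": [0,0,-105],"angular": [0,0,0],"fingers": 0},{"xyz": [0,0,-105],"angular": [0,0,0],"fingers": 0}]}}

```text
clock: 4.8
tcp_pos: [538.2, -59.5, 130.6]
tcp_rot: [-0.633, -3.075, -0.0]
wrist_force: [-0.2, -0.2, -0.8]
width: -0.001
grasp_force: 0.0
```

```bash
python3 - <<'E'
from h import *
o=env.get_obs();print(o["tcp_pos"],o["wrist_force"])
c,p,d=snap("wrist","w3")
E=c["extrinsics"];X=E[:3,:3]@[539.4,-58.3,28]+E[:3,3];u=(c["mtx"]@X/X[2])[:2];print(u)
g=cv2.cvtColor(p,cv2.COLOR_BGR2GRAY)
m=cv2.morphologyEx(g,cv2.MORPH_BLACKHAT,np.ones((7,7)))
yy,xx=np.mgrid[:400,:640];r=np.hypot(xx-u[0],(yy-u[1])*1.05);k=(m>25)&(r>22)&(r<32)
e=cv2.fitEllipse(np.c_[xx[k],yy[k]].astype(np.float32));print(k.sum(),e,plane(c,e[0],28))
o,dd=ray(c,e[0]);v=int(e[0][1]);print("depth",o+dd*np.median(d[v-5:v+5,315:325]))
a,b=env.calibration("scene"),0
print("spinner base",plane(a,(427,258),0))
E
```

```text
[538.21231166 -59.493143   130.56229285] [-0.19995409 -0.22370264 -0.81095903]
[320.88169848 197.58050982]
372 ((320.91448974609375, 197.84274291992188), (53.06087112426758, 55.631229400634766), 88.73908996582031) [539.60246069 -58.35944606  28.        ]
depth [539.15232317 -58.17583755  29.55845611]
spinner base [ 586.4642453  -349.36482462    0.        ]
```

Tag is home. Moving above the stamp, opening on the way.

>>> {"op": "apply_moves", "data": {"moves": [{"xyz": [0,0,-25],"angular": [0,0,0],"fingers": 85},{"xyz": [0,0,-65],"angular": [0,0,0],"fingers": 85},{"xyz": [0,0,-100],"angular": [0,0,0],"fingers": 85},{"xyz": [11,34,-100],"angular": [0,0,0],"fingers": 85},{"xyz": [25,78,-100],"angular": [0,0,0],"fingers": 85},{"xyz": [39,122,-100],"angular": [0,0,0],"fingers": 85},{"xyz": [54,166,-100],"angular": [0,0,0],"fingers": 85},{"xyz": [68,210,-100],"angular": [0,0,0],"fingers": 85}]}}

```text
clock: 5.65
tcp_pos: [558.8, 161.8, 230.4]
tcp_rot: [-0.633, -3.075, 0.001]
wrist_force: [0.1, -0.2, -0.4]
width: 0.994
grasp_force: 0.0
```

>>> {"op": "apply_moves", "data": {"moves": [{"xyz": [14,44,0],"angular": [0,0,0],"fingers": 85},{"xyz": [28,86,0],"angular": [0,0,0],"fingers": 85},{"xyz": [39,120,0],"angular": [0,0,0],"fingers": 85},{"xyz": [47,145,0],"angular": [0,0,0],"fingers": 85},{"xyz": [47,145,0],"angular": [0,0,0],"fingers": 85},{"xyz": [47,145,0],"angular": [0,0,0],"fingers": 85}]}}

```text
clock: 6.25
tcp_pos: [573.0, 311.8, 230.1]
tcp_rot: [-0.631, -3.075, 0.003]
wrist_force: [0.5, 0.2, -0.4]
width: 0.994
grasp_force: 0.0
```

```bash
python3 - <<'E'
from h import *
o=env.get_obs();print(o["clock"],o["tcp_pos"],o["wrist_force"],o["q"])
c,p,d=snap("wrist","s1")
E

```

```text
6.25 [573.00055888 311.84468813 230.110381  ] [ 0.48424681  0.17165875 -0.38394407] [ 3.86601591e-01  5.44625183e-01  2.35132253e-01  1.26400865e+00
 -3.59963683e-04  7.91312902e-01]
```

View pics/s1.png

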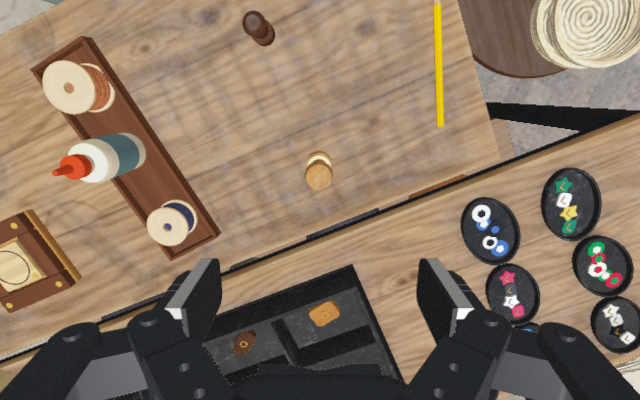

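Wrist view: pale stamp top at about (319,177), its white foot just above at (318,158); dark stamp (258,27); caddy to the left. Nothing lies near the pale stamp.

```bash
cat >> h.py <<'E'
def cloud(c,d):
    v,u=np.nonzero(d>0);E=c["extrinsics"];X=np.linalg.solve(c["mtx"],np.c_[u,v,np.ones(len(u))].T)*d[v,u]
    return (E[:3,:3].T@(X-E[:3,3:])).T,u,v
E
python3 - <<'E'
from h import *
c,p,d=load("s1")
W,u,v=cloud(c,d);k=np.hypot(W[:,0]-572,W[:,1]-312)<40
t=k&(W[:,2]>10);print(t.sum(),W[t].max(0))
k2=t&(W[:,2]>W[t][:,2].max()-5);T=W[k2];print("top",len(T),np.median(T,0),T.min(0),T.max(0),u[k2].mean(),v[k2].mean())
pts=np.c_[u[k2],v[k2]].astype(np.float32);cc,r=cv2.minEnclosingCircle(pts);print(cc,r,plane(c,cc,72))
for lo,hi in((2,12),(12,24),(24,40),(40,60)):
    q=W[k&(W[:,2]>lo)&(W[:,2]<hi)];print(lo,len(q),q.min(0).round(1),q.max(0).round(1))
E
```

```text
13564 [583.74156502 351.99380164 323.37658767]
top 1511 [550.85735462 303.98565978 319.62475997] [543.65751706 286.77047986 318.37678378] [572.96376472 349.3054634  323.37658767] 314.47518199867636 394.5049636002647
(318.0, 390.0) 160.01260375976562 [799.41335076 213.38695261  72.        ]
2 420 [532.5 274.3   2. ] [609.9 351.8  11.8]
12 196 [557.5 298.8  12.5] [578.1 325.1  23.1]
24 2 [562.1 311.8  32.8] [563.7 317.8  37.5]
40 42 [558.4 301.6  46. ] [578.1 324.5  60. ]
```

```bash
python3 - <<'E'
from h import *
c,p,d=load("s1")
W,u,v=cloud(c,d);k=(np.hypot(W[:,0]-570,W[:,1]-312)<30)&(W[:,2]<100)
t=k&(W[:,2]>58);T=W[t];print("top",len(T),np.median(T,0),T.min(0),T.max(0),u[t].mean(),v[t].mean())
cc,r=cv2.minEnclosingCircle(np.c_[u[t],v[t]].astype(np.float32));print(cc,r,plane(c,cc,72),plane(c,cc,65))
f=k&(W[:,2]>15)&(W[:,2]<30);F=W[f];print("foot",len(F),F.min(0),F.max(0))
w=(p.min(2)>0)
a,b=env.calibration("scene"),env.calibration("side")
for n in("scene","side"):
    q,dd=cv2.imread(f"pics/{n}0.png"),np.load(f"pics/{n}0.npy");C=a if n=="scene" else b
    W,u,v=cloud(C,dd);t=(np.hypot(W[:,0]-570,W[:,1]-312)<40)&(W[:,2]>8);T=W[t];print(n,T.min(0),T.max(0),np.median(T,0))
E
```

```text
top 606 [569.30765081 312.22491371  69.36470464] [558.39365929 298.7735575   58.22655682] [583.74156502 324.2970498   74.92710779] 318.03795379537956 174.6848184818482
(318.25, 174.75) 14.25229263305664 [569.08569583 312.6054292   72.        ] [570.6131236  311.91957692  65.        ]
foot 173 [557.66288276 298.81734048  15.0557592 ] [577.3820025  325.0578798   23.10071433]
scene [533.61044681 287.85462855   8.21191538] [582.23597099 323.16837365  77.3311254 ] [565.41120932 304.12402306  43.54204678]
side [562.36092251 300.41853323   8.07992664] [588.45456199 326.98946097  72.00004487] [580.42989347 317.9331916   42.7606785 ]
```

>>> {"op": "apply_moves", "data": {"moves": [{"xyz": [1,0,25],"angular": [0,0,0],"fingers": 85},{"xyz": [2,-1,60],"angular": [0,0,0],"fingers": 85},{"xyz": [2,-1,85],"angular": [0,0,0],"fingers": 85},{"xyz": [2,-1,95],"angular": [0,0,0],"fingers": 85},{"xyz": [2,-1,95],"angular": [0,0,0],"fingers": 85},{"xyz": [2,-1,95],"angular": [0,0,0],"fingers": 85}]}}

```text
clock: 6.9
tcp_pos: [572.2, 311.4, 138.0]
tcp_rot: [0.634, 3.076, 0.001]
wrist_force: [0.2, 0.7, 0.4]
width: 0.996
grasp_force: 0.0
```

```bash
python3 - <<'E'
from h import *
o=env.get_obs();print(o["clock"],o["tcp_pos"],o["wrist_force"])
c,p,d=snap("wrist","s2")
W,u,v=cloud(c,d);k=(np.hypot(W[:,0]-570,W[:,1]-312)<28)&(W[:,2]<90)
t=k&(W[:,2]>60);T=W[t];print("top",len(T),np.median(T,0),T.min(0),T.max(0))
cc,r=cv2.minEnclosingCircle(np.c_[u[t],v[t]].astype(np.float32));print(cc,r,plane(c,cc,72),plane(c,cc,65))
c1,_,_=load("s1");print("tri",tri(c1,(318.25,174.75),c,cc))
q=p[60:300,200:440].copy();cv2.circle(q,(int(cc[0])-200,int(cc[1])-60),int(r),(0,0,255),1);cv2.imwrite("pics/s2c.png",cv2.resize(q,None,fx=2,fy=2))
E
```

```text
6.9 [572.24027865 311.41819904 138.03605759] [0.23598225 0.67010233 0.40502676]
top 1116 [569.15233131 312.44464889  69.57051384] [558.67797312 299.53393672  60.03140268] [583.70400904 324.19306575  74.44188431]
(318.8859558105469, 207.0980224609375) 19.562028884887695 [568.57946491 313.1223867   72.        ] [570.80442922 312.17079644  65.        ]
tri [570.48160007 312.14435635  65.84810379]
```

View pics/s2c.png

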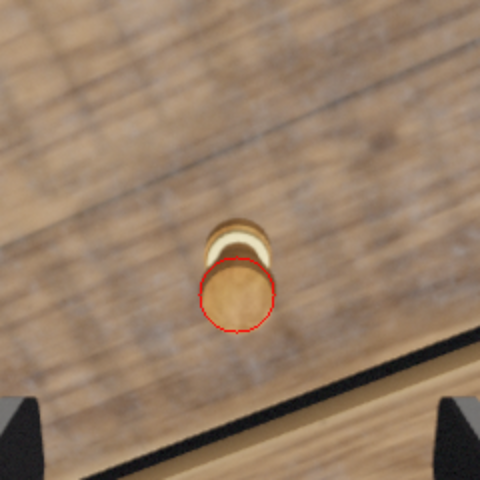

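Crop: red circle fits the knob of the handle at crop (238,294); it stands clear. Descending to grasp.

>>> {"op": "apply_moves", "data": {"moves": [{"xyz": [2,0,20],"angular": [0,0,0],"fingers": 85},{"xyz": [2,0,50],"angular": [0,0,0],"fingers": 85},{"xyz": [2,0,80],"angular": [0,0,0],"fingers": 85},{"xyz": [2,0,97],"angular": [0,0,0],"fingers": 85},{"xyz": [2,0,102],"angular": [0,0,0],"fingers": 85},{"xyz": [2,0,102],"angular": [0,0,0],"fingers": 85},{"xyz": [2,0,102],"angular": [0,0,0],"fingers": 40},{"xyz": [2,0,102],"angular": [0,0,0],"fingers": 35}], "newtons": 30}}

```text
clock: 7.75
tcp_pos: [570.7, 313.0, 36.4]
tcp_rot: [0.633, 3.075, 0.002]
wrist_force: [-0.0, -0.2, 0.1]
width: 0.688
grasp_force: 0.0
```

>>> {"op": "apply_moves", "data": {"moves": [{"xyz": [0,0,0],"angular": [0,0,0],"fingers": 30},{"xyz": [0,0,0],"angular": [0,0,0],"fingers": 20},{"xyz": [0,0,0],"angular": [0,0,0],"fingers": 10},{"xyz": [0,0,0],"angular": [0,0,0],"fingers": 10},{"xyz": [0,0,0],"angular": [0,0,0],"fingers": 10},{"xyz": [0,0,0],"angular": [0,0,0],"fingers": 10}], "newtons": 30}}

```text
clock: 8.35
tcp_pos: [570.1, 312.8, 35.4]
tcp_rot: [0.633, 3.076, 0.001]
wrist_force: [-0.0, 1.4, 6.1]
width: 0.262
grasp_force: 29.5
```

>>> {"op": "apply_moves", "data": {"moves": [{"xyz": [0,0,-3],"angular": [0,0,0],"fingers": 10},{"xyz": [0,0,-10],"angular": [0,0,0],"fingers": 10},{"xyz": [0,0,-25],"angular": [0,0,0],"fingers": 10},{"xyz": [0,0,-50],"angular": [0,0,0],"fingers": 10},{"xyz": [0,0,-85],"angular": [0,0,0],"fingers": 10},{"xyz": [0,0,-120],"angular": [0,0,0],"fingers": 10},{"xyz": [0,0,-150],"angular": [0,0,0],"fingers": 10},{"xyz": [0,0,-170],"angular": [0,0,0],"fingers": 10}], "newtons": 30}}

```text
clock: 9.15
tcp_pos: [570.1, 312.7, 207.8]
tcp_rot: [0.633, 3.075, 0.002]
wrist_force: [0.2, 0.2, -0.2]
width: 0.261
grasp_force: 29.4
```

>>> {"op": "apply_moves", "data": {"moves": [{"xyz": [0,0,-6],"angular": [0,0,0],"fingers": 10},{"xyz": [0,0,-6],"angular": [0,0,0],"fingers": 10},{"xyz": [0,0,-6],"angular": [0,0,0],"fingers": 10}]}}

```text
clock: 9.45
tcp_pos: [569.0, 312.2, 209.5]
tcp_rot: [-0.633, -3.076, 0.002]
wrist_force: [0.6, -0.1, -0.5]
width: 0.259
grasp_force: 29.4
```

```bash
python3 - <<'E'
from h import *
o=env.get_obs();print(o["clock"],o["tcp_pos"],o["tcp_rot"],o["wrist_force"],o["grasp_force"],o["width"])
x,y,z=o["tcp_pos"]
P={}
for n in("side","scene"):
    c,p,d=snap(n,n+"1")
    X=c["extrinsics"][:3,:3]@[x,y,z]+c["extrinsics"][:3,3];u,v=map(int,(c["mtx"]@X/X[2])[:2]);print(n,u,v)
    P[n]=cv2.resize(p[v-50:v+50,u-40:u+40],None,fx=5,fy=5,interpolation=2)
    W,uu,vv=cloud(c,d);k=(np.hypot(W[:,0]-x,W[:,1]-y)<22)&(W[:,2]<z+5)&(W[:,2]>100);T=W[k]
    for lo in range(int(T[:,2].min()),int(z),8):
        q=T[(T[:,2]>=lo)&(T[:,2]<lo+8)]
        if len(q):print(lo,len(q),q.mean(0).round(1),q.min(0).round(1)[:2],q.max(0).round(1)[:2])
cv2.imwrite("pics/held.png",np.hstack([P["side"],P["scene"]]))
E
```

```text
9.45 [569.0165778  312.24600233 209.48658782] [-6.32783886e-01 -3.07557525e+00  1.69299831e-03] [ 0.59601509 -0.1457115  -0.52890873] 29.384930360829458 0.2591656392917864
side 396 243
174 49 [581.2 317.5 178.2] [568.4 304. ] [587.7 326.8]
182 59 [580.4 317.4 186.4] [566.1 298.9] [586.4 326.6]
190 62 [577.4 315.3 193.8] [561.9 300. ] [585.1 323.9]
198 28 [578.4 315.3 202.1] [570.8 307. ] [582.  321.7]
206 33 [578.8 316.8 210.8] [568.2 293.9] [584.9 334. ]
scene 249 139
176 16 [563.3 302.8 180.3] [554.2 296.3] [577.8 314.8]
184 19 [565.2 303.7 188.5] [554.4 296.6] [577.1 319. ]
192 20 [565.5 306.  195.9] [555.7 296.6] [580.6 319.1]
200 3 [566.6 305.9 201.2] [563.1 301.8] [570.2 313.1]
208 7 [561.2 304.3 213.1] [554.1 291.4] [570.1 326.2]
```

View pics/held.png

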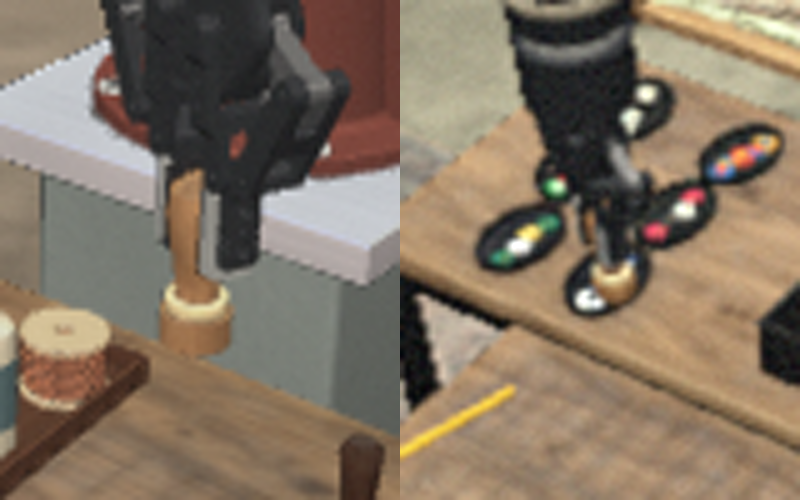

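The stamp is held upright, foot bottom about 35.5 mm below the TCP (z ≈ 174), caddy well below. Carrying it over.

>>> {"op": "apply_moves", "data": {"moves": [{"xyz": [-3,-9,0],"angular": [0,0,0],"fingers": 10},{"xyz": [-9,-27,0],"angular": [0,0,0],"fingers": 10},{"xyz": [-18,-54,0],"angular": [0,0,0],"fingers": 10},{"xyz": [-28,-84,0],"angular": [0,0,0],"fingers": 10},{"xyz": [-38,-114,0],"angular": [0,0,0],"fingers": 10},{"xyz": [-48,-144,0],"angular": [0,0,0],"fingers": 10},{"xyz": [-58,-174,0],"angular": [0,0,0],"fingers": 10},{"xyz": [-69,-204,0],"angular": [0,0,0],"fingers": 10}]}}

```text
clock: 10.35
tcp_pos: [551.6, 96.1, 210.3]
tcp_rot: [-0.633, -3.076, 0.001]
wrist_force: [0.4, 0.4, 0.4]
width: 0.26
grasp_force: 29.4
```

>>> {"op": "apply_moves", "data": {"moves": [{"xyz": [-10,-30,0],"angular": [0,0,0],"fingers": 10},{"xyz": [-20,-60,0],"angular": [0,0,0],"fingers": 10},{"xyz": [-30,-90,0],"angular": [0,0,0],"fingers": 10},{"xyz": [-39,-116,0],"angular": [0,0,0],"fingers": 10},{"xyz": [-45,-135,0],"angular": [0,0,0],"fingers": 10},{"xyz": [-48,-145,0],"angular": [0,0,0],"fingers": 10},{"xyz": [-49,-148,0],"angular": [0,0,0],"fingers": 10},{"xyz": [-49,-148,0],"angular": [0,0,0],"fingers": 10}]}}

```text
clock: 11.15
tcp_pos: [538.9, -57.4, 210.6]
tcp_rot: [-0.634, -3.077, -0.0]
wrist_force: [1.1, 0.8, -0.5]
width: 0.265
grasp_force: 29.4
```

>>> {"op": "apply_moves", "data": {"moves": [{"xyz": [0,0,10],"angular": [0,0,0],"fingers": 10},{"xyz": [0,0,30],"angular": [0,0,0],"fingers": 10},{"xyz": [0,0,55],"angular": [0,0,0],"fingers": 10},{"xyz": [0,0,80],"angular": [0,0,0],"fingers": 10},{"xyz": [0,0,100],"angular": [0,0,0],"fingers": 10},{"xyz": [0,0,110],"angular": [0,0,0],"fingers": 10},{"xyz": [0,0,110],"angular": [0,0,0],"fingers": 10},{"xyz": [0,0,110],"angular": [0,0,0],"fingers": 10}]}}

```text
clock: 11.95
tcp_pos: [539.4, -57.2, 101.2]
tcp_rot: [0.632, 3.077, 0.0]
wrist_force: [0.2, 0.5, -0.1]
width: 0.259
grasp_force: 29.4
```

```bash
python3 - <<'E'
from h import *
o=env.get_obs();print(o["clock"],o["tcp_pos"],o["tcp_rot"],o["wrist_force"],o["grasp_force"],o["width"])
c,p,d=snap("wrist","f1")
a,q,_=snap("scene","f1s")
cv2.imwrite("pics/f1v.png",np.vstack([cv2.resize(p[120:320,160:480],(640,300)),cv2.resize(q[180:260,280:420],(525,300))[:, :] if 0 else cv2.copyMakeBorder(cv2.resize(q[180:260,280:420],(525,300)),0,0,0,115,0)]))
E
```

```text
11.95 [539.44174972 -57.19245133 101.23298247] [6.32136213e-01 3.07684969e+00 1.40156575e-05] [ 0.15540339  0.46356495 -0.14577963] 29.421411770163104 0.25920984205793735
```

View pics/f1v.png

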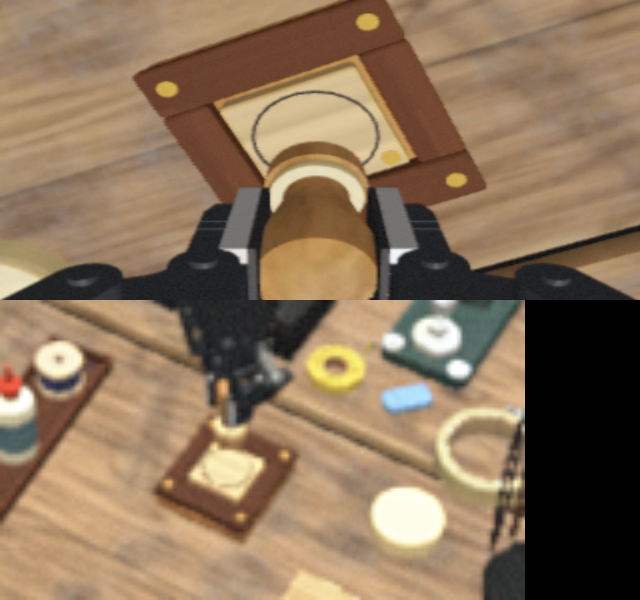

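Both views show the stamp upright and centred over the ring (ring at x≈315 and foot at x≈317 in the 2× crop). Lowering to 10 mm above the tag.

>>> {"op": "apply_moves", "data": {"moves": [{"xyz": [0.5,-0.5,5],"angular": [0,0,0],"fingers": 10},{"xyz": [0.5,-0.5,12],"angular": [0,0,0],"fingers": 10},{"xyz": [0.5,-0.5,20],"angular": [0,0,0],"fingers": 10},{"xyz": [0.5,-0.5,25],"angular": [0,0,0],"fingers": 10},{"xyz": [0.5,-0.5,27],"angular": [0,0,0],"fingers": 10},{"xyz": [0.5,-0.5,27],"angular": [0,0,0],"fingers": 10},{"xyz": [0.5,-0.5,27],"angular": [0,0,0],"fingers": 10},{"xyz": [0.5,-0.5,27],"angular": [0,0,0],"fingers": 10}]}}

```text
clock: 12.85
tcp_pos: [538.6, -57.8, 74.0]
tcp_rot: [0.633, 3.077, -0.0]
wrist_force: [0.0, 0.5, -0.4]
width: 0.264
grasp_force: 29.4
```

```bash
python3 - <<'E'
from h import *
o=env.get_obs();print(o["clock"],o["tcp_pos"],o["wrist_force"],o["grasp_force"],o["width"])
P=[]
for n in("wrist","side"):
    c,p,d=snap(n,"g"+n)
    for X in([539.5,-58.3,28],[539.5,-58.3,38]):
        X=c["extrinsics"][:3,:3]@X+c["extrinsics"][:3,3];u,v=(c["mtx"]@X/X[2])[:2];print(n,u,v)
    x,y=int(u),int(v);w,h=(90,68) if n=="wrist" else (45,34)
    P.append(cv2.resize(p[y-h:y+h,x-w:x+w],(400,302),interpolation=2))
    W,uu,vv=cloud(c,d);k=(np.hypot(W[:,0]-539.5,W[:,1]+58.3)<22)&(W[:,2]<90);T=W[k]
    for lo in range(24,72,4):
        q=T[(T[:,2]>=lo)&(T[:,2]<lo+4)]
        if len(q):print(lo,len(q),q.min(0).round(1)[:2],q.max(0).round(1)[:2])
cv2.imwrite("pics/fin.png",np.hstack(P))
E
```

```text
12.85 [538.64135115 -57.78968598  74.03498065] [ 0.02385729  0.45086057 -0.37687426] 29.428268725750968 0.2636234398387404
wrist 318.51940838334593 225.76599314137525
wrist 318.50315086959995 232.35359972061036
24 46 [518.2 -79.2] [557.  -38.9]
28 1942 [517.6 -80.1] [557.5 -36.4]
40 84 [526.4 -69.7] [541.4 -45.5]
44 131 [526.4 -70.2] [543.7 -45.4]
48 121 [526.4 -70.4] [540.7 -45.5]
52 343 [526.4 -70.8] [550.1 -45.4]
56 324 [527.6 -72. ] [549.1 -46.9]
60 444 [527.4 -71.4] [549.  -47.1]
64 58 [531.5 -64.1] [538.9 -50.8]
68 66 [530.8 -64.4] [538.4 -50.2]
side 283.0541597509689 257.75120514025286
side 282.8617059806063 254.48353266603002
24 57 [517.8 -78.4] [560.2 -39.8]
28 21 [520.6 -74.7] [560.4 -38.9]
36 9 [535.1 -60.6] [554.8 -46.4]
40 8 [541.8 -67.2] [555.7 -43. ]
44 18 [534.7 -65.5] [557.1 -42. ]
48 16 [531.8 -64.4] [557.7 -42.5]
52 15 [536.5 -66.1] [554.3 -43.9]
56 23 [530.7 -66. ] [555.6 -43.2]
60 8 [535.2 -61.6] [549.4 -46.7]
64 8 [540.3 -59.7] [551.5 -49.2]
68 2 [549.2 -56.5] [549.4 -52.2]
```

View pics/fin.png

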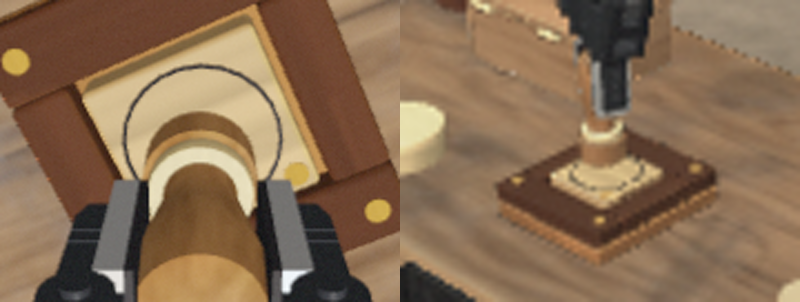

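The foot hovers centred in the ring, with a gap of about 10 mm, still held and at rest. Handing in.

```bash
python3 -c "
from bench import env
print(abs(env.get_obs()['qd']).max());print(env.close_job())"
```

```text
0.0014371931147509425
the job is handed in; nothing more can be done
None
```

I pressed the tag to its stop (TCP at 27.9 mm under 24 N), carried the pale stamp over the caddy, and handed the job in with it held upright and still, foot centred in the ring about 10 mm above the tag, at about 13 s of the 54 s.

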